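Gauge the probe sleeve and hold it in the static eliminator

TASK

Of the two white probe sleeves, take the one whose bore fits the gauge pin and slide it down over the pin until it stands on the gauge's foot. Then draw it off, pass its lower end down through the slot in the top of the static eliminator, and finish still holding it there: upright, about half of its length inside, clear of the chamber floor and not pressed against the slot. Leave the tight sleeve and the other things on the bench where they are; nothing is put down or let go at the end.

Things in the scene. Friction and masses are not known exactly. Their poses are not given: they have to be found in the camera images.
- wide_sleeve: The sleeve that fits: an upright white plastic block, 48 mm (its x) by 22 mm (its y) by 90 mm tall, 0.11 to 0.22 kg, with a round bore of 14 mm right through along its vertical axis. Origin: centre of its underside, z up along the bore. The same either way round (half turn). Take it across its 22 mm thickness, near the top: the fingers must stay above the slot.
- tight_sleeve: The sleeve that does not fit: same outside (48 by 22 by 90 mm, white, upright), but its bore is only 8 mm wide. Origin: centre of its underside. The two may swap places. Leave it.
- gauge_foot (a point): Centre of the upper face of the gauge's round foot (70 mm across, 10 mm thick, fixed to the bench; this point is 10 mm above the bench), from which the steel pin stands straight up: 10 mm thick, 60 mm tall above this point, the top 8 mm tapered to 4 mm.
- slot (a point): Centre of the slot, level with the top face of the static eliminator, 120 mm above the bench. The eliminator is a fixed white box with a bare aluminium top 150 mm (its x) by 130 mm (its y) by 120 mm tall; the slot goes through its 10 mm top plate, 50 mm long (along this point's x) and 24 mm wide (along y), so 2 mm larger than a sleeve each way, with 4 mm bevelled lips; z up. Below is an empty chamber about 118 mm wide.
- chamber_floor (a point): Centre of the chamber's floor, 100 mm below the slot's mouth.
- beaker: Bystander: glass beaker, 66 mm across, 85 mm tall; origin at the centre of its underside.
- jar: Bystander: brown jar, 56 mm across, 75 mm tall; origin at the centre of its underside.
- dish: Bystander: white weighing dish, 60 mm across, 15 mm tall; origin at the centre of its underside.
- weight: Bystander: steel check weight with a knob, 28 mm across, 46 mm tall; origin at the centre of its underside.
- vial: Bystander: small glass vial, 28 mm across, 50 mm tall; origin at the centre of its underside.
- spatula: Bystander: steel spatula, 160 mm long, lying flat along its x; origin on its underside.
- ioniser: The static eliminator itself (see slot). Origin: centre of its underside, same axes as the slot.

How it is judged:
On the way:
1. the fitting sleeve stands on the gauge's foot with the pin up its bore (horizontal distance between wide_sleeve and gauge_foot below 0.006 m and z of wide_sleeve in the frame of gauge_foot below 0.005 m and angle between wide_sleeve's own z axis and vertical below 0.08 rad), for 0.2 s.
At the end, for the whole second after the job is handed in: The sleeve is held at rest by the fingers, upright within 5 degrees, its underside 30 to 62 mm below the slot's mouth (so at least 38 mm above the chamber floor), in line with the slot and within 6 mm of its centre, with less than 6 N between it and the static eliminator (z of wide_sleeve in the frame of slot between -0.062 and -0.03 m and z of wide_sleeve in the frame of chamber_floor above 0.03 m and horizontal distance between wide_sleeve and slot below 0.006 m and angle between wide_sleeve's own z axis and vertical below 0.09 rad and angle between the x axis of wide_sleeve and the x axis of slot, either way round below 0.12 rad and contact force between wide_sleeve and the fingers above 1 N and contact force between wide_sleeve and ioniser below 6 N and linear speed of wide_sleeve below 0.02 m/s); the arm keeps its last pose, push and grip.
It fails at once if the tight sleeve is moved more than 20 mm or tipped (distance of tight_sleeve from where it was at the start of the episode above 0.02 m or angle between tight_sleeve's own z axis and vertical above 0.4 rad).
It fails at once if another thing on the bench is moved more than 30 mm (distance of any of beaker, jar, dish, weight, vial, spatula from where it was at the start of the episode above 0.03 m).
It also fails if it takes over 69 s, if anything falls off the work surface, if the arm or the gripper's body presses on something with over 40 N, if the wrist force passes 120 N, or if a joint passes its speed limit or range.

ROBOT

A 7-joint arm with a two-finger parallel gripper is mounted at the origin on the work surface. World frame = base frame: x ahead of the robot, y to its left, z up, the work surface at z = 0. Lengths are in m, angles in rad, forces in N, time in s.
With the tool pointing down it reaches from about 0.4 to 0.85 m from the base axis. Payload 4.5 kg.
Tool frame: the origin (TCP) lies between the finger pads; the fingertips stand 14 mm ahead of it and the grasp point (between the pads) lies 5 mm behind it; x points along the fingers, z is the direction in which the jaws open and shut, and the axes are right-handed (so a half turn about x gives the same grasp; the last joint's range is limited). The gripper opens to 88 mm and grips with 3 to 60 N. Pads are 18 mm wide; open, the fingers measure 123 mm over their backs; the gripper's body (75 mm by 187 mm) begins 45 mm behind the grasp point.
Start: joints at [-1.135, 0.689, -0.195, 1.565, 0.157, 0.902, -0.215], TCP at [0.244, 0.575, 0.224] pointing down, gripper open.
Joint ranges: [-3.01, 3.01], [-0.46, 2.08], [-1.47, 1.51], [0.13, 2.56], [-1, 4.14], [0.04, 2.09], [-2.66, 2.66]. Speed limits (rad/s): [2.57, 2.57, 3.14, 3.14, 3.14, 3.14, 3.14].

INTERFACE

Orientations are given as a unit quaternion [x, y, z, w].
In Python, from plant import r, cams gives the robot as it stands.
- The arm moves only by the tool apply_moves, never from a script. Its arguments are lists of equal length, an entry for each row: "travel": the shift along the world's x, y, z in cm, a list of three; "roll": the turn about the world's z in degrees; "gripper": the finger opening in cm, from 0 to 8.81. In form: {"travel": [[x, y, z], ...], "roll": [roll, ...], "gripper": [gripper, ...]}. A call has exactly 8 rows; each row is the pose to reach, as a shift and turn from the pose commanded when the call began; what a row does not reach only later rows make up. A row lasts 1/12 s, in which the tool goes at most 41.7 mm and 7.16 degrees, less where a joint would pass 70% of its speed; a pose out of reach is approached as far as the arm can. A call with a gripper value outside its range is refused whole. The fingers move at their own pace and stop on an object; "newtons" is the grip in N (left out, the last holds). Time passes only in rows, so rows that repeat a pose let the fingers close, or fill a call up. It gives the time, the measured TCP pose, the force and the opening at its end, in the units of the state.
- r.get_state(): the state, without advancing time (a new reading comes with each control period).
- cams.snapshot(name): name is "side" or "top"; returns a dict with "image" (420x560x3 uint8, red, green, blue), "fx", "fy", "cx", "cy" (pixels), "R" (3x3) and "t" (3): a world point X has camera coordinates R X + t. Camera axes: x right, y down, z forward; pixel columns grow to the right and rows downward; lengths in m; the calibration is good to about 2 mm. A picture is of the moment at which its call begins. There is no depth.
- r.finish_job(): hands the job in, once; it reports no verdict.
The state is a dict: "clock": time; "q": joint angles; "qd": joint speeds; "joint_torque": joint torques, N m; "tool_pos": TCP position; "eef_rot": TCP orientation; "contact_force": force on the tool from outside, world axes, zero at the start; "moment": the same for the moment, N m; "opening": opening from 0.0 (shut) to 1.0 (fully open).
Only numpy, scipy, OpenCV 4.12 (cv2) and the standard library are available. Lean on these libraries where they do the work, as an engineer would, in place of code of your own. Each camera call takes 0.05 s, during which the arm holds its last target. There are 200 camera calls.

## Working session

There is one attempt and no reset: what is moved stays moved. The work goes in short steps, Python scripts to look and compute and a tool call to move; the robot and the scene stay as the last step left them, time stands still between calls to the robot, and variables do not carry over. Pictures are saved under pics/ and viewed, about 8 in all and at most 12, crops included, and the job is handed in when it is done.

Besides the shell and the picture viewer there is one more tool, called as name(argument=value, ...) on one line, values as JSON. apply_moves: Moves the arm, as the interface text tells. Its arguments: {"type":"object","properties":{"travel":{"type":"array","items":{"type":"array","items":{"type":"number"}}},"roll":{"type":"array","items":{"type":"number"}},"gripper":{"type":"array","items":{"type":"number"}},"newtons":{"type":"number"}},"required":["travel","roll","gripper"]}

```bash
mkdir -p pics; cat > h.py <<'E'
import numpy as np, cv2
from plant import r, cams
def snap(n,f=None):
    s=cams.snapshot(n)
    if f: cv2.imwrite('pics/'+f,s['image'][:,:,::-1])
    return s
def ray(s,u,v,z):
    "pixel -> world point on plane z"
    R=np.array(s['R']);t=np.array(s['t']);c=-R.T@t
    d=R.T@np.array([(u-s['cx'])/s['fx'],(v-s['cy'])/s['fy'],1]);return c+d*(z-c[2])/d[2]
def proj(s,X):
    p=np.array(s['R'])@np.array(X)+np.array(s['t']);return np.array([s['fx']*p[0]/p[2]+s['cx'],s['fy']*p[1]/p[2]+s['cy']])
E
python3 - <<'E'
from h import *
for n in('top','side'):
    s=snap(n,n+'0.png');R=np.array(s['R']);print(n,s['fx'],s['cx'],s['cy'],R.round(3).tolist(),(-R.T@s['t']).round(3))
print(r.get_state())
E
```

```text
top 488.41765607563576 283.0737943104175 209.16380959646014 [[-0.009, -1.0, -0.022], [-0.989, 0.012, -0.148], [0.148, 0.021, -0.989]] [0.428 0.015 1.061]
side 449.9786786146899 279.699133678799 210.1036883706218 [[0.842, -0.539, 0.013], [-0.264, -0.434, -0.861], [0.47, 0.722, -0.508]] [ 0.194 -0.575  0.525]
{'clock': 0.1, 'q': array([-1.13518368,  0.689867  , -0.19450202,  1.56623611,  0.15733291,
        0.90252124, -0.21509929]), 'qd': array([ 0.00121913,  0.00017945, -0.00016391, -0.00336468, -0.00162441,
        0.00061027, -0.0011491 ]), 'joint_torque': array([-3.96259231e-03, -5.28507221e+01, -1.27194721e+00, -1.53839743e+01,
       -5.26038988e-02,  1.91854473e-03,  3.97817075e-05]), 'tool_pos': array([0.24425843, 0.57464967, 0.22341152]), 'eef_rot': array([-0.39055488,  0.59015451,  0.38982242,  0.58925633]), 'contact_force': array([ 0.00599134,  0.54206746, -0.28560131]), 'moment': array([-0.02003904,  0.05306928, -0.03684323]), 'opening': 0.997011537699412}
```

View pics/top0.png

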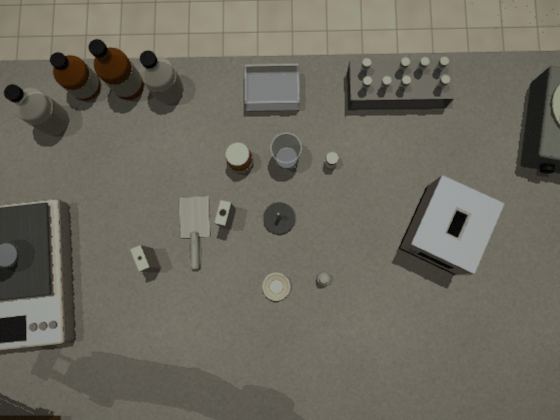

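View pics/side0.png

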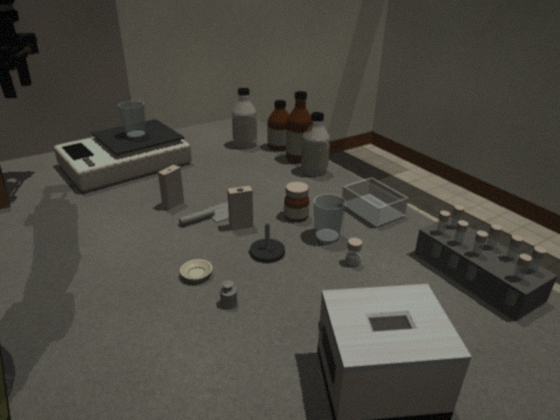

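The top view shows the sleeves at about (140,258) and (223,212), the gauge at (279,218) and the eliminator slot at (457,223). Next I'll zoom in on the sleeves and measure.

```bash
python3 - <<'E'
from h import *
s=snap('top');im=s['image']
im=im.astype(np.uint8)
a=cv2.resize(im[180:290,115:255],None,fx=5,fy=5,interpolation=cv2.INTER_CUBIC)
cv2.imwrite('pics/crop.png',a[:,:,::-1])
b=cv2.resize(im[170:290,400:520],None,fx=5,fy=5,interpolation=cv2.INTER_CUBIC)
g=cv2.resize(im[190:250,250:310],None,fx=10,fy=10,interpolation=cv2.INTER_CUBIC)
cv2.imwrite('pics/crop2.png',np.hstack([b[:600,:400],g[:,100:500]])[:,:,::-1])
gray=cv2.cvtColor(im,cv2.COLOR_RGB2GRAY)
for (u,v,w,z) in((140,257,20,.09),(223,212,16,.09),(457,225,65,.12)):
    c=gray[v-w:v+w,u-w:u+w];c=cv2.resize(c,None,fx=4,fy=4,interpolation=cv2.INTER_CUBIC)
    th=140 if z==.12 else 150
    for th in(120,140,160):
        cs,h=cv2.findContours((c>th).astype(np.uint8),cv2.RETR_CCOMP,cv2.CHAIN_APPROX_NONE)
        for k,q in enumerate(cs):
            if cv2.contourArea(q)<60: continue
            p=(q[:,0]+.5)/4-.5+[u-w,v-w]
            P=np.array([ray(s,*x,z)[:2] for x in p],np.float32)*1000
            (cx,cy),wh,an=cv2.minAreaRect(P)
            print(u,th,'hole' if h[0][k][3]>=0 else 'outer',np.round([cx,cy,*wh,an],1),'area',round(cv2.contourArea(P),1))
E
```

```text
140 120 outer [479.2 324.1  49.5  23.6  23.7] area 1092.9
140 120 hole [479.3 323.2   9.    9.   46. ] area 64.0
140 140 outer [479.  323.7  47.4  21.3  23.5] area 935.4
140 140 hole [479.2 323.3  10.5  10.7  45.5] area 91.9
223 120 outer [569.5 158.6  23.8  50.   75.7] area 1111.8
223 120 hole [568.7 157.9  14.9  15.3  45.1] area 184.6
223 120 outer [570.7 187.   64.9   5.6   0.8] area 232.7
223 140 outer [568.9 158.2  21.7  47.6  75.7] area 951.1
223 140 hole [568.7 157.9  16.3  16.7  45.1] area 224.6
223 140 outer [569.7 187.7  62.8   4.    0.8] area 119.7
457 120 outer [ 537.9 -301.8  131.6  151.7   63.7] area 19631.9
457 120 hole [ 537.4 -299.8   27.2   52.5   63.5] area 1333.8
457 140 outer [ 537.7 -301.4  129.5  149.6   63.7] area 19075.7
457 140 hole [ 538.  -301.8   32.5   57.4   63.8] area 1685.8
```

View pics/crop.png

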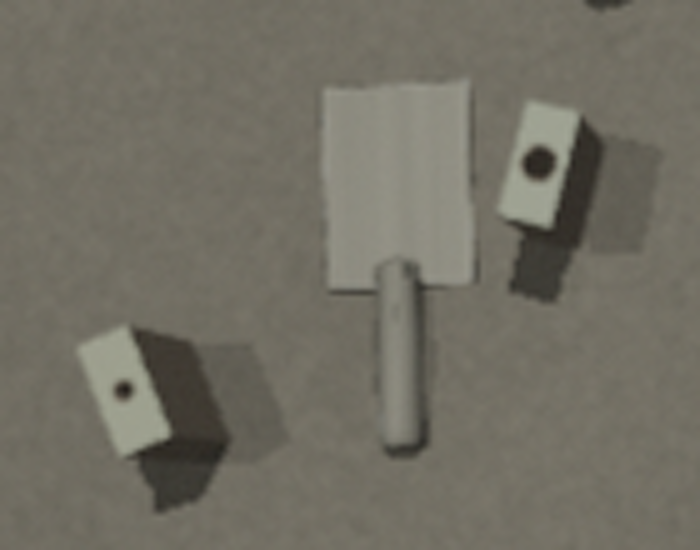

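View pics/crop2.png

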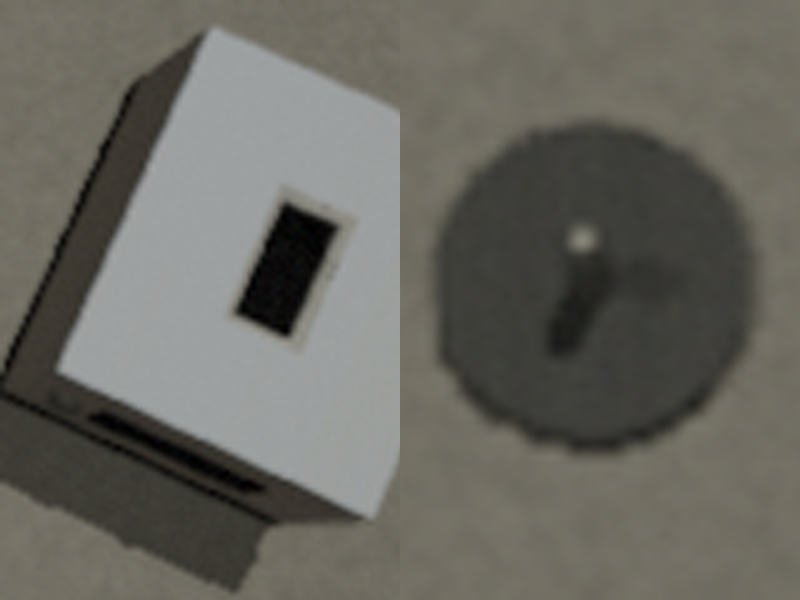

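The wider bore belongs to the sleeve at (223,212). Now the pin tip, the side-view cross-checks and the tool yaw.

```bash
python3 - <<'E'
from h import *
from scipy.spatial.transform import Rotation as Ro
s=snap('top');q=snap('side')
g=cv2.cvtColor(s['image'],cv2.COLOR_RGB2GRAY)
w=g[208:218,273:284].astype(float);w=np.clip(w-w.mean()-25,0,None);yy,xx=np.mgrid[208:218,273:284]
u,v=(w*xx).sum()/w.sum(),(w*yy).sum()/w.sum();print('tip',u,v,ray(s,u,v,.07))
c=cv2.resize(g[195:242,255:302],None,fx=4,fy=4,interpolation=cv2.INTER_CUBIC)
cs,_=cv2.findContours((c<82).astype(np.uint8),cv2.RETR_EXTERNAL,cv2.CHAIN_APPROX_NONE)
k=max(cs,key=cv2.contourArea);P=np.array([ray(s,*((x+.5)/4-.5+[255,195]),.01)[:2] for x in k[:,0]],np.float32)*1000
print('foot',cv2.fitEllipse(P))
for n,X in(('pintip',[*ray(s,u,v,.07)]),('wide',[.569,.158,.09]),('slot',[.538,-.3016,.12])):print(n,proj(q,X))
st=r.get_state();M=Ro.from_quat(st['eef_rot']).as_matrix();print(M.round(3),'jaw yaw',np.degrees(np.arctan2(M[1,2],M[0,2])))
a=cv2.resize(q['image'][170:270,210:310],None,fx=4,fy=4,interpolation=cv2.INTER_CUBIC);b=cv2.resize(q['image'][270:370,330:430],None,fx=4,fy=4,interpolation=cv2.INTER_CUBIC)
cv2.imwrite('pics/s1.png',np.hstack([a,b])[:,:,::-1])
E
```

```text
tip 277.6437009500207 213.5126807104502 [0.56761942 0.04709026 0.07      ]
foot ((565.4432373046875, 46.6331787109375), (69.84441375732422, 71.78153991699219), 79.32030487060547)
pintip [265.89640388 222.15579188]
wide [238.5927276  189.30135077]
slot [389.24537289 320.91890484]
[[-0.    -0.92   0.391]
 [-0.001  0.391  0.92 ]
 [-1.    -0.    -0.001]] jaw yaw 66.98040176434984
```

View pics/s1.png

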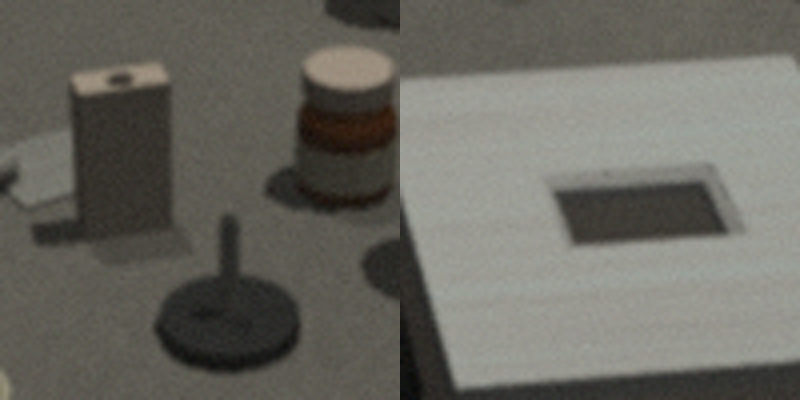

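The wide sleeve is at (0.569, 0.158) with jaw yaw 75.7°. The pin is at about (0.567, 0.047), and the slot at (0.538, −0.3015) with yaw 63.7°. The side view shows the same roughly +1.5 px bias on all three, so their relative positions agree.

apply_moves(travel=[[2.4, -3.1, 0], [4.9, -6.3, 0], [7.4, -9.5, 0], [9.9, -12.7, 0], [12.4, -15.9, -0.5], [14.9, -19.1, -1], [17.4, -22.3, -1.5], [19.9, -25.5, -2]], roll=[1, 2, 3, 4, 5, 6, 7, 8.7], gripper=[6, 6, 6, 6, 6, 6, 6, 6], newtons=30)

```text
clock: 0.92
tool_pos: [0.4443, 0.3186, 0.204]
eef_rot: [-0.434, 0.558, 0.434, 0.558]
contact_force: [1.3, 0.2, 0.2]
opening: 0.685
```

apply_moves(travel=[[2.1, -2.7, 0], [4.2, -5.4, 0], [6.3, -8.1, 0], [8.4, -10.8, -0.5], [10.5, -13.5, -1], [12.6, -16.2, -2], [12.6, -16.2, -3], [12.6, -16.2, -4]], roll=[0, 0, 0, 0, 0, 0, 0, 0], gripper=[6, 6, 6, 6, 6, 6, 6, 6])

```text
clock: 1.58
tool_pos: [0.5707, 0.1554, 0.1633]
eef_rot: [-0.433, 0.56, 0.432, 0.56]
contact_force: [-0.6, 1.2, -0.1]
opening: 0.68
```

apply_moves(travel=[[0, 0, 0], [0, 0, -1.5], [0, 0, -3], [0, 0, -4.5], [0, 0, -6], [0, 0, -7.5], [0, 0, -8.8], [0, 0, -8.8]], roll=[0, 0, 0, 0, 0, 0, 0, 0], gripper=[6, 6, 6, 6, 6, 6, 6, 6])

```text
clock: 2.25
tool_pos: [0.5668, 0.1602, 0.0743]
eef_rot: [-0.434, 0.559, 0.436, 0.556]
contact_force: [0.3, 0.0, -0.1]
opening: 0.683
```

```bash
python3 - <<'E'
from h import *
s=snap('side');t=snap('top')
a=cv2.resize(s['image'][110:260,170:320],None,fx=4,fy=4,interpolation=cv2.INTER_CUBIC)
cv2.imwrite('pics/g1.png',a[:,:,::-1]);print(r.get_state()['tool_pos'])
E
```

```text
[0.56861376 0.16006485 0.07642737]
```

View pics/g1.png

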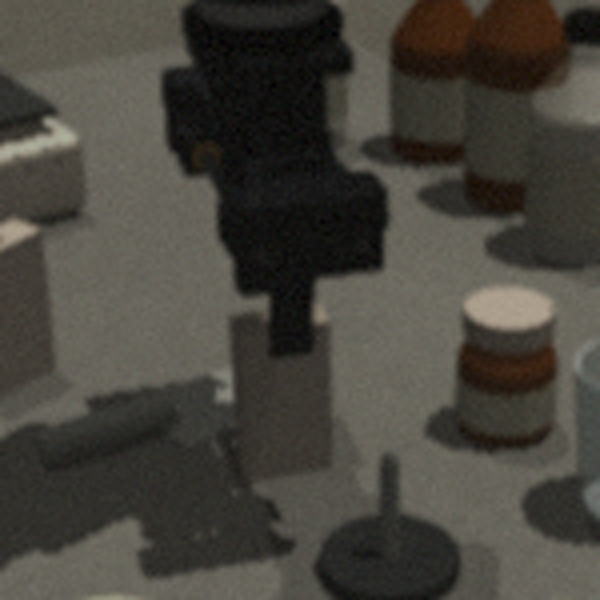

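The fingers straddle the sleeve (sleeve at columns 231–330, near finger at 291) and hang clear of everything else. Closing now.

apply_moves(travel=[[0, 0, 0], [0, 0, 0], [0, 0, 0], [0, 0, 0], [0, 0, 0], [0, 0, 0], [0, 0, 0], [0, 0, 0]], roll=[0, 0, 0, 0, 0, 0, 0, 0], gripper=[1.5, 1.5, 1.5, 1.5, 1.5, 1.5, 1.5, 1.5], newtons=35)

```text
clock: 3.02
tool_pos: [0.5694, 0.1582, 0.0762]
eef_rot: [-0.434, 0.558, 0.434, 0.558]
contact_force: [0.8, 0.0, -0.9]
opening: 0.171
```

apply_moves(travel=[[0, 0, 0], [0, 0, 0], [0, 0, 1], [0, 0, 2.5], [0, 0, 4.5], [0, 0, 6.5], [0, 0, 8.5], [0, 0, 10]], roll=[0, 0, 0, 0, 0, 0, 0, 0], gripper=[1.5, 1.5, 1.5, 1.5, 1.5, 1.5, 1.5, 1.5])

```text
clock: 3.68
tool_pos: [0.5699, 0.1585, 0.1786]
eef_rot: [-0.434, 0.558, 0.434, 0.559]
contact_force: [0.2, -0.1, 0.3]
opening: 0.171
```

apply_moves(travel=[[0, -2, 0], [0, -4, 0], [-0.1, -6, 0], [-0.2, -8, 0], [-0.2, -10, 0], [-0.2, -11.1, 0], [-0.2, -11.1, 0], [-0.2, -11.1, 0]], roll=[0, 0, 0, 0, 0, 0, 0, 0], gripper=[1.5, 1.5, 1.5, 1.5, 1.5, 1.5, 1.5, 1.5])

```text
clock: 4.35
tool_pos: [0.5676, 0.0476, 0.1765]
eef_rot: [-0.433, 0.558, 0.434, 0.559]
contact_force: [-0.7, 0.4, -0.8]
opening: 0.172
```

```bash
python3 - <<'E'
from h import *
s=snap('side');t=snap('top')
a=cv2.resize(s['image'][110:260,200:350],None,fx=4,fy=4,interpolation=cv2.INTER_CUBIC)
cv2.imwrite('pics/g2.png',a[:,:,::-1]);st=r.get_state();print(st['tool_pos'],st['opening'])
c=np.array([.567,.047,0]);e=np.radians(-14.3);x=np.array([np.cos(e),np.sin(e),0]);y=np.array([-x[1],x[0],0])
# predicted crop pixels of bottom corners at z=.1, using nominal, plus observed bias +1.5,+.7
for sx in(-1,1):
  for sy in(-1,1):
    print(sx,sy,((proj(s,c+x*.024*sx+y*.011*sy+[0,0,.1])-[200,110]+[1.5,.7])*4+1.5).round(1))
E
```

```text
[0.56752388 0.04931815 0.17644394] 0.16926468530336908
-1 -1 [226.6 418.2]
-1 1 [214.  395.1]
1 -1 [326.1 402.7]
1 1 [311.6 380.2]
```

View pics/g2.png

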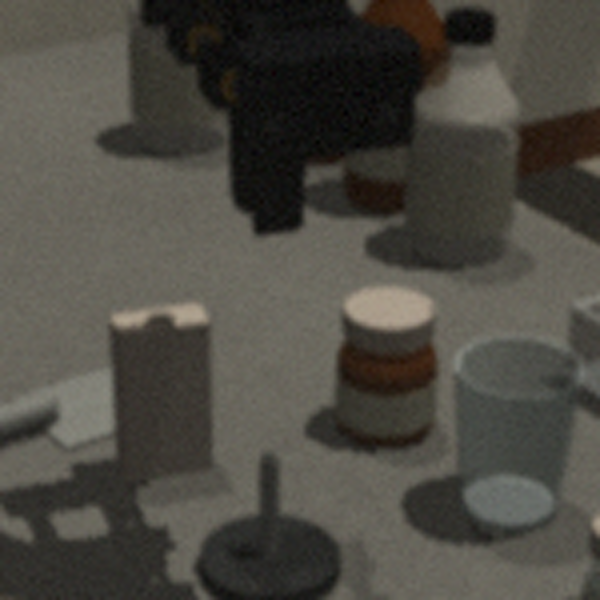

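The sleeve stayed on the bench: the fingers closed to 15 mm, past its 22 mm thickness. I'll look at where the fingers and sleeve really are.

```bash
python3 - <<'E'
from h import *
s=snap('side');t=snap('top')
print('pred fingertip side',proj(s,[.567,.047,.162]),'top',proj(t,[.567,.047,.162]), 'TCP prev side', proj(s,[.569,.158,.061]))
a=cv2.resize(t['image'][150:270,170:330],None,fx=5,fy=5,interpolation=cv2.INTER_CUBIC)
cv2.imwrite('pics/g3.png',a[:,:,::-1])
E
```

```text
pred fingertip side [265.50016843 178.86255371] top [276.04362365 206.97821633] TCP prev side [239.05461447 201.57429954]
```

View pics/g3.png

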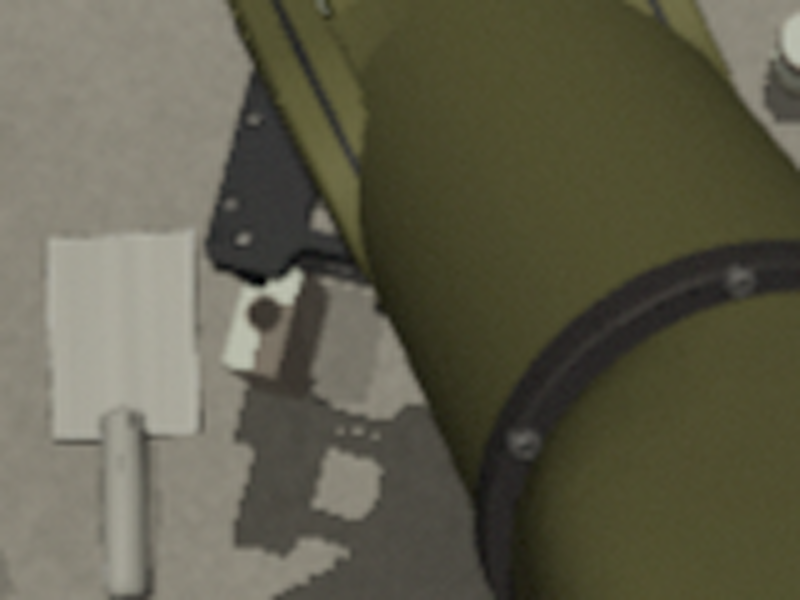

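The sleeve has not moved; the notch is only a shadow. In the side view the fingertips show about 14 px higher than the reported TCP implies. I'll check whether that is z or y using the gripper body edges in both views.

```bash
python3 - <<'E'
from h import *
s=snap('side');t=snap('top')
st=r.get_state();print(st['tool_pos'],st['q'].round(4))
print('body corner (top) at z .22/.25:',ray(t,212,199,.22),ray(t,212,199,.25),'expected',[.554,.147])
b=np.array([1.5,.8])
for dz in(0,.01,.02,.03):print(dz,proj(s,[.567,.047,.162+dz])+b)
# two-plane: tip midpoint as seen, at z options
for z in(.162,.172,.182,.19):print(z,ray(s,*(np.array([265,165.2])-b),z))
a=cv2.resize(s['image'][60:210,200:350],None,fx=4,fy=4,interpolation=cv2.INTER_CUBIC)
a=cv2.convertScaleAbs(a,alpha=3,beta=10)
cv2.imwrite('pics/g4.png',a[:,:,::-1])
E
```

```text
[0.56739522 0.0485913  0.17617564] [ 0.0154  0.6883 -0.3069  1.7823  0.2957  0.716   0.8723]
body corner (top) at z .22/.25: [0.57354862 0.15721209 0.22      ] [0.56835909 0.15213764 0.25      ] expected [0.554, 0.147]
0 [267.00016843 179.66255371]
0.01 [266.98378943 174.64031538]
0.02 [266.96720197 169.55415764]
0.03 [266.95040205 164.4028524 ]
0.162 [0.59558391 0.10187626 0.162     ]
0.172 [0.58450343 0.08321789 0.172     ]
0.182 [0.57342295 0.06455951 0.182     ]
0.19 [0.56455856 0.04963281 0.19      ]
```

View pics/g4.png

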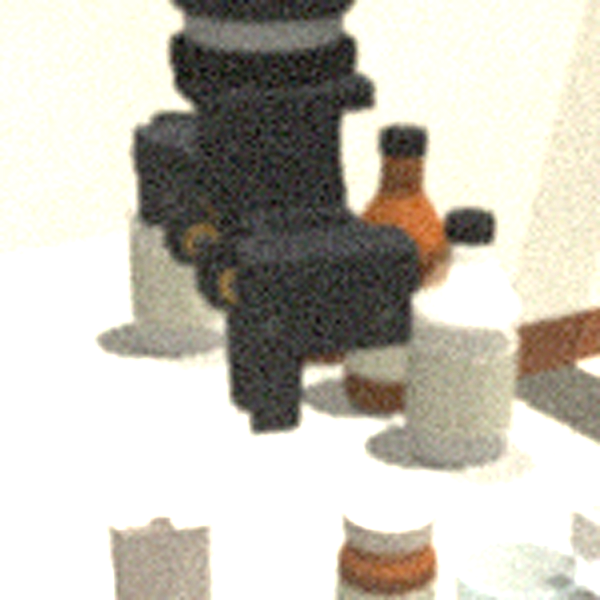

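In both grasp pictures the fingertips sit about 27 mm higher than the reported pose says, with x and y agreeing. I'll go back open and descend about 28 mm lower than before. That stays safe either way, because the gripper body would still clear the sleeve top.

apply_moves(travel=[[0, 2, 0], [0.1, 4, 0], [0.2, 6, 0], [0.2, 8, 0], [0.2, 10, 0], [0.2, 11.1, 0], [0.2, 11.1, -1], [0.2, 11.1, -3]], roll=[0, 0, 0, 0, 0, 0, 0, 0], gripper=[6, 6, 6, 6, 6, 6, 6, 6])

```text
clock: 5.32
tool_pos: [0.5709, 0.1591, 0.1472]
eef_rot: [-0.435, 0.557, 0.434, 0.56]
contact_force: [1.1, -1.3, -0.7]
opening: 0.68
```

apply_moves(travel=[[0, 0, -2], [0, 0, -4], [0, 0, -5.5], [0, 0, -7], [0, 0, -8], [0, 0, -9], [0, 0, -9.8], [0, 0, -9.8]], roll=[0, 0, 0, 0, 0, 0, 0, 0], gripper=[6, 6, 6, 6, 6, 6, 6, 6])

```text
clock: 5.98
tool_pos: [0.5686, 0.1575, 0.0466]
eef_rot: [-0.434, 0.559, 0.434, 0.558]
contact_force: [-0.6, -1.0, -0.1]
opening: 0.685
```

```bash
python3 - <<'E'
from h import *
s=snap('side');st=r.get_state();print(st['tool_pos'],st['contact_force'])
a=cv2.resize(s['image'][110:260,170:320],None,fx=4,fy=4,interpolation=cv2.INTER_CUBIC)
cv2.imwrite('pics/g5.png',a[:,:,::-1])
E
```

```text
[0.56905194 0.15781993 0.04753909] [ 0.24529579 -0.09316956  0.85930646]
```

View pics/g5.png

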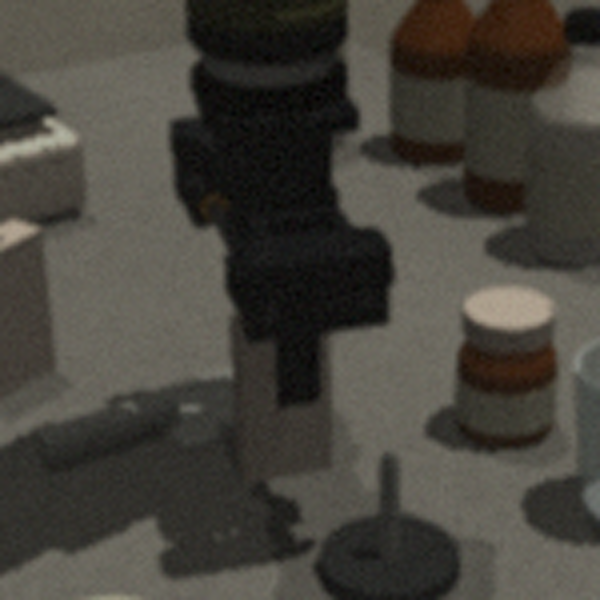

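The near fingertip is at crop (298,403), which works out to about 65 mm above the bench. That puts it about 25 mm below the sleeve top, the depth I want. Close and lift slightly.

apply_moves(travel=[[0, 0, 0], [0, 0, 0], [0, 0, 0], [0, 0, 0], [0, 0, 0], [0, 0, 0], [0, 0, 0], [0, 0, 0]], roll=[0, 0, 0, 0, 0, 0, 0, 0], gripper=[1.5, 1.5, 1.5, 1.5, 1.5, 1.5, 1.5, 1.5], newtons=35)

```text
clock: 6.7
tool_pos: [0.5696, 0.1584, 0.0484]
eef_rot: [-0.434, 0.558, 0.434, 0.559]
contact_force: [-0.4, 1.1, 1.9]
opening: 0.249
```

It holds at 22 mm. Lift and carry over the pin.

apply_moves(travel=[[0, 0, 0.5], [0, 0, 1.5], [0, 0, 3], [0, 0, 4.5], [0, 0, 6], [0, 0, 7.5], [0, 0, 9], [0, 0, 10]], roll=[0, 0, 0, 0, 0, 0, 0, 0], gripper=[1.5, 1.5, 1.5, 1.5, 1.5, 1.5, 1.5, 1.5])

```text
clock: 7.37
tool_pos: [0.5698, 0.1584, 0.1502]
eef_rot: [-0.434, 0.558, 0.434, 0.559]
contact_force: [0.3, 0.4, -0.9]
opening: 0.243
```

apply_moves(travel=[[0, -1.5, 0], [0, -3.5, 0], [-0.1, -5.5, 0], [-0.2, -7.5, 0], [-0.2, -9.5, 0], [-0.2, -11.1, 0], [-0.2, -11.1, 0], [-0.2, -11.1, 0]], roll=[0, 0, 0, 0, 0, 0, 0, 0], gripper=[1.5, 1.5, 1.5, 1.5, 1.5, 1.5, 1.5, 1.5])

```text
clock: 8.03
tool_pos: [0.5673, 0.0464, 0.1484]
eef_rot: [-0.433, 0.559, 0.433, 0.559]
contact_force: [-0.3, -0.1, -1.1]
opening: 0.244
```

```bash
python3 - <<'E'
from h import *
s=snap('side');t=snap('top')
a=cv2.resize(s['image'][130:280,200:350],None,fx=4,fy=4,interpolation=cv2.INTER_CUBIC)
a=cv2.convertScaleAbs(a,alpha=1.6)
cv2.imwrite('pics/g6.png',a[:,:,::-1]);st=r.get_state();print(st['tool_pos'],st['opening'],st['contact_force'])
c=np.array([.567,.047,0]);e=np.radians(-14.3);x=np.array([np.cos(e),np.sin(e),0]);y=np.array([-x[1],x[0],0])
for sx in(-1,1):
  for sy in(-1,1):
    print(sx,sy,((proj(s,c+x*.024*sx+y*.011*sy+[0,0,.1])-[200,130]+[1.4,.7])*4+1.5).round(1))
E
```

```text
[0.56744186 0.04892237 0.14842537] 0.24318950213967588 [ 0.4358453  -0.51899231 -1.71330129]
-1 -1 [226.2 338.2]
-1 1 [213.6 315.1]
1 -1 [325.7 322.7]
1 1 [311.2 300.2]
```

View pics/g6.png

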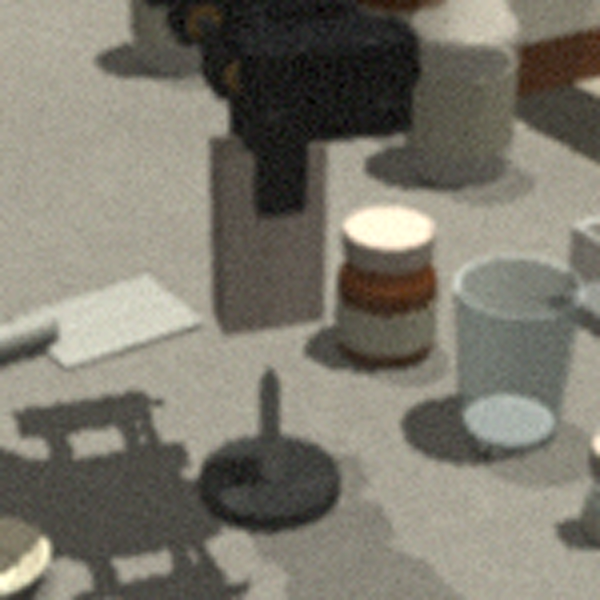

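(11 pictures viewed.) The sleeve hangs upright over the pin. Its bottom front corners are at (224,332) and (322,320), and the pin tip is at (269,370). I'll refine this numerically, comparing the sleeve's bottom edge on the bench with its edge now.

```bash
cat >> h.py <<'E'
def face(img,x0,x1,y0,y1,col=False):
    "dark->light step along columns: lower edge of face, line fit v(u)"
    g=cv2.GaussianBlur(cv2.cvtColor(img,cv2.COLOR_RGB2GRAY).astype(np.float32),(3,3),0)
    out=[]
    for u in range(x0,x1):
        d=np.diff(g[y0:y1,u]);k=int(np.argmax(np.abs(d)));w=np.abs(d[max(0,k-1):k+2]);out.append(y0+max(0,k-1)+.5+(w*np.arange(len(w))).sum()/w.sum())
    return np.array(out)
def xedge(img,v0,v1,x0,x1):
    g=cv2.GaussianBlur(cv2.cvtColor(img,cv2.COLOR_RGB2GRAY).astype(np.float32),(3,3),0)[v0:v1].mean(0)
    d=np.abs(np.diff(g[x0:x1]));k=int(np.argmax(d));w=d[k-1:k+2];return x0+k-1+.5+(w*np.arange(3)).sum()/w.sum()
E
python3 - <<'E'
from h import *
im0=cv2.imread('pics/side0.png')[:,:,::-1].copy()
s=snap('side');im=np.mean([snap('side')['image'].astype(float) for _ in range(6)],0).astype(np.uint8)
# bench: face approx cols 229-252, bottom rows ~229 ; now: cols 255-280, bottom ~212
print('bench L/R',xedge(im0,200,220,223,234),xedge(im0,200,220,246,259),'now',xedge(im,188,205,248,260),xedge(im,188,205,274,287))
b=face(im0,233,250,222,238);n=face(im,260,278,204,220);print(b.round(1),n.round(1))
def pr(c,z):
    e=np.radians(-14.3);x=np.array([np.cos(e),np.sin(e),0]);y=np.array([-x[1],x[0],0])
    return [proj(s,np.r_[c,z]+x*.024*k-y*.011).round(2) for k in(-1,1)]
print('pred bench',pr([.569,.158],0),'mid',pr([.569,.158],.035),'now',pr([.567,.047],.1),'mid',pr([.567,.047],.135))
print('now +3mm jaw',pr([.5677,.0499],.1))
for nm,i in(('b',im0),('n',im)):print('pin x',nm,[round(xedge(i,226,236,258,267),2),round(xedge(i,226,236,267,276),2)],'pred',proj(s,[.567,.047,.05]))
E
```

```text
bench L/R 227.66823188370904 252.49441675343314 now 251.68028101297665 284.4493015171953
[230.4 230.4 230.4 229.6 229.5 229.4 228.7 228.6 228.5 228.4 228.4 228.4
 227.7 227.6 227.5 227.5 227.4] [212.4 212.3 211.7 211.6 211.6 211.5 211.4 211.4 211.3 210.7 210.6 210.5
 210.4 210.4 210.3 209.7 209.6 209.5]
pred bench [array([230.24, 230.64]), array([252.06, 227.04])] mid [array([229.52, 216.57]), array([251.77, 213.1 ])] now [array([254.78, 213.49]), array([279.66, 209.59])] mid [array([254.49, 196.74]), array([279.91, 193.03])]
now +3mm jaw [array([254.32, 212.69]), array([279.13, 208.82])]
pin x b [np.float64(264.46), np.float64(269.39)] pred [265.67047484 231.08304907]
pin x n [np.float64(264.48), np.float64(269.46)] pred [265.67047484 231.08304907]
```

Relative to the bench reference, the sleeve agrees with the prediction to within about 1 mm. A 0.5 mm nudge in x, then a slow descent.

apply_moves(travel=[[0.06, -0.03, -0.5], [0.06, -0.03, -1.2], [0.06, -0.03, -2], [0.06, -0.03, -2.6], [0.06, -0.03, -3.2], [0.06, -0.03, -3.7], [0.06, -0.03, -4.2], [0.06, -0.03, -4.4]], roll=[0, 0, 0, 0, 0, 0, 0, 0], gripper=[1.5, 1.5, 1.5, 1.5, 1.5, 1.5, 1.5, 1.5])

```text
clock: 9.15
tool_pos: [0.5676, 0.0469, 0.1032]
eef_rot: [-0.434, 0.559, 0.434, 0.558]
contact_force: [0.3, 0.1, -1.3]
opening: 0.251
```

There is no vertical contact force with 14 mm past the tip, so the bore is over the pin. Continue down.

apply_moves(travel=[[0, 0, -0.6], [0, 0, -1.2], [0, 0, -1.8], [0, 0, -2.4], [0, 0, -3], [0, 0, -3.5], [0, 0, -4], [0, 0, -4.2]], roll=[0, 0, 0, 0, 0, 0, 0, 0], gripper=[1.5, 1.5, 1.5, 1.5, 1.5, 1.5, 1.5, 1.5])

```text
clock: 9.82
tool_pos: [0.5676, 0.0469, 0.0613]
eef_rot: [-0.434, 0.559, 0.434, 0.558]
contact_force: [-0.1, -0.0, -0.8]
opening: 0.244
```

apply_moves(travel=[[0, 0, -0.1], [0, 0, -0.2], [0, 0, -0.3], [0, 0, -0.4], [0, 0, -0.45], [0, 0, -0.45], [0, 0, -0.45], [0, 0, -0.45]], roll=[0, 0, 0, 0, 0, 0, 0, 0], gripper=[1.5, 1.5, 1.5, 1.5, 1.5, 1.5, 1.5, 1.5])

```text
clock: 10.48
tool_pos: [0.5683, 0.047, 0.0584]
eef_rot: [-0.434, 0.558, 0.434, 0.559]
contact_force: [-2.4, 0.1, 6.1]
opening: 0.247
```

6 N upward at TCP z = 0.058, exactly 10 mm above the grasp height, so it stands on the foot. Quick numeric check with the side camera while it holds.

```bash
python3 - <<'E'
from h import *
S=[snap('side') for _ in range(6)];s=S[0];im=np.mean([x['image'].astype(float) for x in S],0).astype(np.uint8)
cv2.imwrite('pics/foot.png',im[:,:,::-1])
n=face(im,260,278,240,260);print(n.round(1))
e=np.radians(-14.3);x=np.array([np.cos(e),np.sin(e),0]);y=np.array([-x[1],x[0],0])
print([proj(s,np.array([.567,.047,.01])+x*.024*k-y*.011).round(2) for k in(-1,1)])
g=cv2.cvtColor(im,cv2.COLOR_RGB2GRAY);print(g[232,245:290].tolist())
st=r.get_state();print(st['clock'],st['tool_pos'],st['contact_force'])
E
```

```text
[252.5 252.5 252.4 252.3 251.6 251.5 251.6 251.6 251.5 251.4 250.6 250.6
 257.7 250.3 257.6 257.5 257.1 256.6]
[array([255.48, 253.4 ]), array([279.06, 249.11])]
[45, 46, 46, 47, 57, 92, 101, 102, 88, 62, 44, 44, 50, 52, 52, 50, 53, 53, 52, 52, 50, 50, 51, 52, 51, 52, 55, 56, 57, 58, 56, 57, 55, 54, 57, 72, 92, 99, 101, 102, 101, 100, 102, 100, 99]
10.7833 [0.56830491 0.04702953 0.05837491] [-1.59343232 -0.57913944  5.06014219]
```

The bottom edge at row 251.5 matches the prediction of 251.7, so it stands on the foot. Now draw it off and carry it to the slot.

apply_moves(travel=[[0, 0, 0.6], [0, 0, 2], [0, 0, 4], [0, 0, 6], [0, 0, 8], [0, 0, 10.5], [0, 0, 13], [0, 0, 15]], roll=[0, 0, 0, 0, 0, 0, 0, 0], gripper=[1.5, 1.5, 1.5, 1.5, 1.5, 1.5, 1.5, 1.5])

```text
clock: 11.45
tool_pos: [0.5682, 0.047, 0.2095]
eef_rot: [-0.434, 0.558, 0.434, 0.559]
contact_force: [1.2, 0.0, -1.4]
opening: 0.246
```

apply_moves(travel=[[-0.1, -1.5, 0], [-0.3, -3.5, 0], [-0.5, -6, 0], [-0.7, -8.5, 0], [-0.9, -11, 0], [-1.1, -13.5, 0], [-1.3, -16, 0], [-1.5, -18.5, 0]], roll=[-1, -2, -3, -4.5, -6, -7.5, -9, -10.5], gripper=[1.5, 1.5, 1.5, 1.5, 1.5, 1.5, 1.5, 1.5])

```text
clock: 12.12
tool_pos: [0.5516, -0.1405, 0.2065]
eef_rot: [-0.38, 0.597, 0.38, 0.596]
contact_force: [0.6, -0.7, -0.8]
opening: 0.25
```

apply_moves(travel=[[-0.2, -2.5, 0], [-0.4, -5, 0], [-0.6, -7.5, 0], [-0.8, -10, 0], [-1, -12.5, 0], [-1.3, -14.5, 0], [-1.46, -16.3, 0], [-1.46, -16.3, 0]], roll=[-0.3, -0.6, -0.9, -1.2, -1.5, -1.5, -1.5, -1.5], gripper=[1.5, 1.5, 1.5, 1.5, 1.5, 1.5, 1.5, 1.5])

```text
clock: 12.78
tool_pos: [0.5352, -0.3077, 0.2061]
eef_rot: [-0.371, 0.604, 0.37, 0.601]
contact_force: [-1.1, -0.4, -1.8]
opening: 0.246
```

```bash
python3 - <<'E'
from h import *
from scipy.spatial.transform import Rotation as Ro
S=[snap('side') for _ in range(6)];s=S[0];im=np.mean([x['image'].astype(float) for x in S],0).astype(np.uint8)
T=snap('top');cv2.imwrite('pics/top_slot.png',T['image'][:,:,::-1])
e=np.radians(-26.3);x=np.array([np.cos(e),np.sin(e),0]);y=np.array([-x[1],x[0],0])
st=r.get_state();M=Ro.from_quat(st['eef_rot']).as_matrix();print(st['tool_pos'],np.degrees(np.arctan2(M[1,2],M[0,2])),st['opening'],st['contact_force'])
a=cv2.convertScaleAbs(cv2.resize(im[220:370,320:470],None,fx=4,fy=4,interpolation=cv2.INTER_CUBIC),alpha=1.5)
t=cv2.resize(T['image'][170:290,400:520],None,fx=1.67,fy=1.67)
b=np.zeros((600,800,3),np.uint8);b[:,:600]=a;b[:200,600:]=t[:200,:200]
cv2.imwrite('pics/slot1.png',b[:,:,::-1])
for k in(-1,1):
  for j in(-1,1):print(k,j,'lip',((proj(s,np.array([.538,-.3015,.12])+x*.029*k+y*.016*j)-[320,220])*4+1.5).round(1),'sleeve bottom z.16',((proj(s,np.array([.538,-.3015,.16])+x*.024*k+y*.011*j)-[320,220])*4+1.5).round(1))
E
```

```text
[ 0.53872192 -0.29953073  0.207568  ] 63.803864991941104 0.24556834246543768 [ 0.46702304  0.37370146 -1.81621851]
-1 -1 lip [202.6 449.3] sleeve bottom z.16 [229.9 337.7]
-1 1 lip [174.4 375.4] sleeve bottom z.16 [208.7 288.5]
1 -1 lip [386.2 435.7] sleeve bottom z.16 [386.2 327.1]
1 1 lip [349.5 363.2] sleeve bottom z.16 [359.9 278.7]
```

View pics/slot1.png

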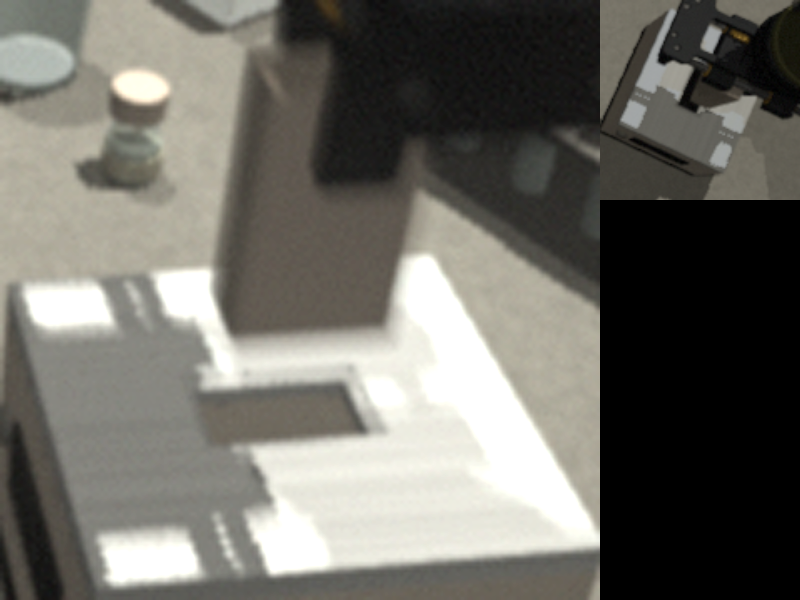

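(12 pictures viewed, that was the last.) The sleeve hangs just above the slot, with bottom front corners at about (230,334) and (385,325), slightly up and left of the prediction. The frames were averaged while the arm was still settling, so I'll re-measure numerically now.

```bash
python3 - <<'E'
from h import *
S=[snap('side') for _ in range(6)];s=S[0];im=np.mean([x['image'].astype(float) for x in S],0).astype(np.uint8)
g=cv2.cvtColor(im,cv2.COLOR_RGB2GRAY).astype(int)
g0=cv2.cvtColor(cv2.imread('pics/side0.png'),cv2.COLOR_BGR2GRAY).astype(int)
P=np.array([r.get_state()['tool_pos']]);print(P)
print('sleeve bottom',face(im,380,414,296,310).round(1))
for v in(285,292,298):print(v,'L',xedge(im,v,v+2,368,382),'R',xedge(im,v,v+2,412,426))
e=np.radians(-26.3);x=np.array([np.cos(e),np.sin(e),0]);y=np.array([-x[1],x[0],0]);c=np.array([.538,-.3015,0])
print('pred',[proj(s,c+x*.024*k-y*.011+[0,0,.16]).round(2) for k in(-1,1)],'at z.17',[proj(s,c+x*.024*k-y*.011+[0,0,.17]).round(2) for k in(-1,1)])
print('slot dark cols rows 318-326 (start):');
for v in(320,325):print(v,g0[v,362:422].tolist())
print('col390',g0[305:340,390].tolist())
for v in(320,325):
  for z in(.12,):print('lip/inner near row',v)
print('inner top edge corners pred',[proj(s,c+x*.025*k+y*.012*j+[0,0,.116]).round(2) for k in(-1,1) for j in(-1,1)],'outer',[proj(s,c+x*.029*k+y*.016*j+[0,0,.12]).round(2) for k in(-1,1) for j in(-1,1)])
E
```

```text
[[ 0.53848908 -0.30081611  0.207716  ]]
sleeve bottom [303.4 303.4 303.4 303.3 303.3 302.7 302.7 302.7 302.6 302.6 302.6 302.5
 302.5 302.5 302.4 302.4 302.4 302.3 302.3 302.3 301.7 301.7 301.6 301.6
 301.6 301.6 301.5 301.5 301.5 301.4 301.4 301.4 301.3 301.3]
285 L 373.3930163447251 R 419.57252022774946
292 L 373.305698005698 R 418.3408078408078
298 L 375.4603927986907 R 416.6299165673421
pred [array([377.11, 304.05]), array([416.18, 301.41])] at z.17 [array([378.16, 297.61]), array([417.6 , 294.99])]
slot dark cols rows 318-326 (start):
320 [159, 155, 156, 159, 157, 144, 131, 96, 68, 59, 56, 53, 52, 54, 60, 58, 56, 63, 59, 59, 55, 61, 58, 59, 61, 55, 59, 62, 60, 57, 58, 59, 60, 55, 65, 62, 57, 62, 62, 61, 62, 55, 61, 53, 51, 60, 80, 118, 129, 122, 126, 143, 155, 154, 154, 158, 157, 156, 156, 157]
325 [151, 152, 153, 152, 150, 155, 147, 140, 127, 93, 68, 64, 57, 60, 59, 62, 57, 55, 63, 63, 62, 64, 58, 60, 58, 64, 58, 58, 62, 58, 59, 58, 59, 62, 55, 65, 64, 60, 59, 62, 57, 62, 60, 58, 60, 55, 46, 55, 78, 114, 118, 126, 124, 138, 148, 155, 156, 157, 157, 154]
col390 [159, 156, 158, 160, 155, 158, 148, 134, 125, 133, 117, 90, 62, 59, 60, 60, 61, 60, 57, 64, 62, 56, 61, 66, 79, 115, 146, 156, 156, 155, 153, 156, 153, 159, 160]
lip/inner near row 320
lip/inner near row 325
inner top edge corners pred [array([372.16, 331.67]), array([366.78, 317.8 ]), array([411.33, 328.77]), array([404.62, 315.12])] outer [array([370.28, 331.95]), array([363.22, 313.48]), array([416.16, 328.55]), array([407.01, 310.43])]
```

Compared with the slot lips (bias +1.4 px, −0.6 px), the sleeve reads about 1.5 px (1–2 mm) left along its x and spot on in y/z. Nudge by (+1.1, −0.7) mm and lower slowly into the mouth.

apply_moves(travel=[[0.11, -0.07, -0.5], [0.11, -0.07, -1.2], [0.11, -0.07, -2], [0.11, -0.07, -2.6], [0.11, -0.07, -3.2], [0.11, -0.07, -3.6], [0.11, -0.07, -3.9], [0.11, -0.07, -4.2]], roll=[0, 0, 0, 0, 0, 0, 0, 0], gripper=[1.5, 1.5, 1.5, 1.5, 1.5, 1.5, 1.5, 1.5])

```text
clock: 14.1
tool_pos: [0.5395, -0.3017, 0.1652]
eef_rot: [-0.373, 0.601, 0.373, 0.601]
contact_force: [-0.2, 0.5, -1.0]
opening: 0.247
```

apply_moves(travel=[[0, 0, -0.2], [0, 0, -0.4], [0, 0, -0.6], [0, 0, -0.7], [0, 0, -0.8], [0, 0, -0.8], [0, 0, -0.8], [0, 0, -0.8]], roll=[0, 0, 0, 0, 0, 0, 0, 0], gripper=[1.5, 1.5, 1.5, 1.5, 1.5, 1.5, 1.5, 1.5])

```text
clock: 14.77
tool_pos: [0.5395, -0.3017, 0.1577]
eef_rot: [-0.373, 0.601, 0.373, 0.601]
contact_force: [-0.8, 0.1, -1.5]
opening: 0.245
```

It is 10 mm in, past the bevel, with no contact force. Lower to half length.

apply_moves(travel=[[0, 0, -0.5], [0, 0, -1], [0, 0, -1.5], [0, 0, -2], [0, 0, -2.5], [0, 0, -3], [0, 0, -3.5], [0, 0, -3.5]], roll=[0, 0, 0, 0, 0, 0, 0, 0], gripper=[1.5, 1.5, 1.5, 1.5, 1.5, 1.5, 1.5, 1.5])

```text
clock: 15.43
tool_pos: [0.5391, -0.3015, 0.1214]
eef_rot: [-0.373, 0.601, 0.373, 0.6]
contact_force: [0.7, -0.0, -1.4]
opening: 0.246
```

apply_moves(travel=[[0, 0, 0], [0, 0, 0], [0, 0, 0], [0, 0, 0], [0, 0, 0], [0, 0, 0], [0, 0, 0], [0, 0, 0]], roll=[0, 0, 0, 0, 0, 0, 0, 0], gripper=[1.5, 1.5, 1.5, 1.5, 1.5, 1.5, 1.5, 1.5])

```text
clock: 16.1
tool_pos: [0.5394, -0.3017, 0.1228]
eef_rot: [-0.373, 0.601, 0.373, 0.601]
contact_force: [-1.2, 0.1, -0.9]
opening: 0.249
```

```bash
python3 - <<'E'
from h import *
from scipy.spatial.transform import Rotation as Ro
F=[]
for i in range(6):
    s=snap('side');st=r.get_state();F.append(np.r_[st['contact_force'],st['tool_pos']])
cv2.imwrite('pics/end.png',s['image'][:,:,::-1])
M=Ro.from_quat(st['eef_rot']).as_matrix();print(np.mean(F,0).round(4),np.std(F,0).round(4),'yaw',np.degrees(np.arctan2(M[1,2],M[0,2])),M[2,0],st['opening'],st['moment'],st['clock'])
g=cv2.cvtColor(s['image'],cv2.COLOR_RGB2GRAY)
for u in(385,395,400,405):print(u,g[285:340,u].tolist())
for v in (310,318):print(v,g[v,362:425].tolist())
E
```

```text
[-1.4447  0.5344 -0.7831  0.5394 -0.3017  0.1227] [0.3186 0.4549 0.5535 0.     0.     0.    ] yaw 63.679411301375104 -0.9999999866580693 0.2521312202429203 [ 0.11717289  0.39293568 -0.05581041] 16.4
385 [13, 17, 14, 24, 16, 15, 26, 44, 52, 61, 55, 57, 50, 54, 53, 55, 62, 58, 62, 60, 63, 62, 59, 59, 61, 62, 61, 63, 62, 59, 63, 64, 64, 62, 60, 59, 66, 64, 62, 62, 62, 62, 64, 66, 59, 56, 63, 57, 63, 59, 64, 73, 83, 90, 91]
395 [27, 27, 27, 28, 23, 23, 25, 17, 20, 21, 18, 13, 18, 17, 21, 23, 11, 19, 21, 21, 17, 17, 20, 18, 21, 22, 24, 23, 23, 23, 22, 20, 21, 26, 28, 21, 28, 38, 57, 63, 67, 59, 65, 61, 64, 59, 63, 62, 57, 58, 61, 62, 60, 61, 63]
400 [24, 27, 13, 17, 17, 18, 16, 20, 16, 15, 16, 18, 22, 13, 12, 15, 18, 23, 20, 21, 16, 18, 24, 22, 17, 18, 22, 17, 23, 22, 25, 23, 25, 26, 20, 16, 24, 24, 33, 53, 62, 64, 62, 73, 107, 126, 93, 66, 56, 61, 60, 59, 61, 60, 58]
405 [23, 26, 26, 27, 27, 29, 32, 31, 21, 22, 21, 21, 14, 21, 13, 24, 16, 20, 20, 15, 22, 20, 22, 19, 17, 22, 23, 20, 23, 19, 24, 15, 23, 19, 18, 24, 21, 17, 35, 56, 61, 60, 61, 80, 126, 161, 168, 165, 162, 147, 125, 114, 107, 76, 62]
310 [93, 94, 97, 95, 96, 97, 94, 96, 88, 67, 50, 49, 46, 47, 45, 53, 53, 63, 62, 62, 66, 61, 62, 62, 66, 60, 66, 50, 38, 17, 19, 18, 18, 22, 21, 23, 22, 20, 18, 22, 17, 19, 24, 22, 26, 23, 24, 26, 26, 23, 24, 17, 24, 21, 22, 19, 24, 22, 20, 13, 26, 19, 23]
318 [92, 90, 91, 91, 90, 86, 78, 68, 57, 47, 49, 51, 46, 52, 52, 60, 64, 59, 63, 65, 62, 61, 66, 62, 65, 59, 57, 34, 29, 17, 21, 17, 25, 26, 24, 22, 24, 26, 26, 21, 18, 26, 19, 19, 24, 21, 15, 20, 21, 24, 25, 26, 24, 23, 23, 20, 17, 24, 19, 20, 26, 20, 22]
```

The underside is about 45 mm below the mouth, yaw is 63.7° and the fingers are above the plate. A steady −1.4 N in x hints at light touching, so I'll ease back 0.5 mm and re-read.

apply_moves(travel=[[-0.02, 0.01, 0], [-0.05, 0.02, 0], [-0.05, 0.02, 0], [-0.05, 0.02, 0], [-0.05, 0.02, 0], [-0.05, 0.02, 0], [-0.05, 0.02, 0], [-0.05, 0.02, 0]], roll=[0, 0, 0, 0, 0, 0, 0, 0], gripper=[1.5, 1.5, 1.5, 1.5, 1.5, 1.5, 1.5, 1.5])

```text
clock: 17.07
tool_pos: [0.5392, -0.3016, 0.1227]
eef_rot: [-0.373, 0.601, 0.373, 0.601]
contact_force: [0.4, 0.4, -1.2]
opening: 0.247
```

```bash
python3 - <<'E'
from h import *
F=[]
for i in range(8):
    snap('side');st=r.get_state();F.append(np.r_[st['contact_force'],st['moment'],st['tool_pos']])
print(np.mean(F,0).round(4),np.std(F,0).round(3),st['opening'],st['clock'])
E
```

```text
[-0.1422 -0.0047 -1.3275  0.0059 -0.0017 -0.011   0.5391 -0.3016  0.1227] [0.568 0.424 0.302 0.032 0.027 0.037 0.    0.    0.   ] 0.2441340183898804 17.4667
```

Side forces and moments are now zero, leaving only the sleeve's weight (1.3 N). Handing in.

```bash
python3 -c "
from h import *
print(r.finish_job())"
```

```text
the job is handed in; nothing more can be done
None
```

I slid the wide-bore sleeve onto the gauge pin until it stood on the foot. I then drew it off and lowered its end through the eliminator slot, where I handed the job in still holding it, at about 17.5 s on the clock.

- **On the gauge:** the arm read about 6 N upward at the expected height. The sleeve's lower edge in the side view was within 0.2 px of where it should be, and it stood there for well over 0.2 s.
- **In the slot:** at the end the underside was about 45 mm below the mouth and the jaws lined up with the slot. A light touch on the slot showed up after lowering. A 0.5 mm correction cleared it: side force and moment were about zero and only the sleeve's weight (about 1.3 N) was left.
- **What disagreed:** the first grasp closed on nothing, because the fingertips sat about 27 mm higher than the stated tool geometry implied. I re-grasped lower, going by the camera. The side camera also read about 1.5 px off the top camera throughout, so I worked from relative positions.
- **Not checked by picture:** all 12 views were used before the sleeve was lowered into the slot, so the final pose rests on the arm readings and a few raw pixel rows. Nothing felt like a collision with the tight sleeve or other bench items, but I did not measure their positions again at the end.

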